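Stopper the flask and index it at the inspection lens

ROBOT

A 6-joint arm with a two-finger parallel gripper is mounted at the origin on the work surface. World frame = base frame: x ahead of the robot, y to its left, z up, the work surface at z = 0. Lengths are in m, angles in rad, forces in N, time in s.
With the tool pointing down it reaches from about 0.3 to 0.875 m from the base axis. Payload 6.4 kg.
Tool frame: the origin (TCP) lies at the very end of the fingers, on their centre line; the grasp point (between the pads) lies 19 mm behind it; z points along the fingers, y is the line along which they close (so a half turn about z gives the same grasp; the last joint's range is limited). The gripper opens to 85 mm and grips with 20 to 120 N. Pads are 22 mm wide; open, the fingers measure 114 mm over their backs; the gripper's body (76 mm by 85 mm) begins 54 mm behind the grasp point. The pads swing forward as they close: fully open they stand 13 mm farther back than shut.
Start: joints at [-1.52, 0.181, 1.607, -0, 1.354, -0.206], TCP at [0.146, -0.556, 0.231] pointing down, gripper open.
Joint ranges: [-2.99, 2.99], [-0.89, 2.07], [0.3, 2.58], [-1.14, 4.28], [0, 2.63], [-3.12, 3.12]. Speed limits (rad/s): [2.57, 2.57, 3.01, 3.14, 3.14, 3.14].

INTERFACE

Orientations are given as a unit quaternion [w, x, y, z].
In Python, from bench import get_obs, optics, workorder gives the robot as it stands.
- The arm moves only by the tool inch_along, called after ">>>" by a JSON object that holds its "fn" and its "kwargs", one argument or row to a line. Schema: {"type":"object","properties":{"increments":{"type":"array","items":{"type":"number"},"minItems":7,"maxItems":70},"only":{"type":"string"},"quiet":{"type":"boolean"},"lines":{"type":"string"}},"required":["increments"],"additionalProperties":false}. increments is one flat list of numbers that holds 1 to 10 rows one after another, with no inner brackets; each row has 7 numbers: dx, dy, dz in parts of the range, where 1.0 means 500 mm, then a rotation vector rx, ry, rz in shares of 2 rad (1.0 is 2 rad), then the opening from 0.0 (shut) to 1.0 (fully open); each row is the pose to reach, as a shift and turn from the pose commanded when the call began, along the tool's axes at that moment; what a row does not reach only later rows make up. A row lasts 1/8 s, in which the tool goes at most 0.0625 m and 0.188 rad, less where a joint would pass 70% of its speed; a pose out of reach is approached as far as the arm can. The fingers move at their own pace and stop on an object; the grip force is fixed at half the most. Time passes only in rows, so rows that do not move let the fingers close. The tool returns the time, the measured TCP pose, the force, the opening and the grip force at its end. only (a regular expression) keeps the lines of the reply that match it, lines (a string "A,B") keeps lines A to B, and quiet returns only ok. A shift or turn number past 1, either way, is cut back to 1. Input that does not fit is refused with a message, and nothing moves.
- get_obs(): the state, without advancing time (a new reading comes with each control period).
- optics.camera(name): name is "scene" or "top" or "wrist"; returns (picture, depth): 420x560x3 uint8, blue, green, red; 420x560 float32, m along the optical axis (not along the pixel's ray), 0 where there is no reading.
- optics.camera_params(name): a dict with "fovy" (degrees; the focal length in pixels is half the picture's height over the tangent of half this angle, whatever the lens; pixels are square), "cx", "cy" (the principal point, pixels), "view" (4x4, takes a point from world to camera coordinates). Camera axes: x right, y up, looking along -z (the intrinsics and any distortion apply to the point x, -y, -z); pixel columns grow to the right and rows downward; lengths in m; the calibration is good to about 2 mm. A picture is of the moment at which its call begins: read the wrist's pose just before it. camera_params takes no time and is no camera call; for the wrist camera it gives the pose at the moment of the call.
- workorder.hand_in(): hands the job in; it is judged then, once.
The state is a dict: "time_s": time; "q": joint angles; "dq": joint speeds; "joint_efforts": joint torques, N m; "eef_pos": TCP position; "eef_rot": TCP orientation; "wrist_force": force on the tool from outside, world axes, zero at the start; "torque": the same for the moment, N m; "opening": opening from 0.0 (shut) to 1.0 (fully open); "grasp_force": force on a finger pad.
Only numpy, scipy, OpenCV 4.12 (cv2) and the standard library are available. Lean on these libraries where they do the work, as an engineer would, in place of code of your own. Each camera call takes 0.05 s, during which the arm holds its last target. There are 200 camera calls.

TASK

Take the tall-headed stopper from the rack and seat it fully, upright, in the neck of the flask on the slide carriage, and let go of it before sliding the carriage. Then take the carriage by its black handle post and slide it along the rail to the index block until the spring ball clicks into the notch on the carriage's side; do not run through the notch. Finish holding the handle with the carriage still in the notch, the stopper still seated, and leave the other things on the bench where they are.

Things in the scene. Friction and masses are not known exactly. Their poses are not given: they have to be found in the camera images.
- stopper: Grey tapered stopper with a tall head, upright in one of the two rack holes. Origin: centre of the taper's small end, z up its axis. Taper 22 mm long, diameter 17 mm at the small end, 24 mm at the top; above it (z 22 to 52 mm) the round head, 31 mm diameter, to grip. Its flat shoulder (z 22 mm) rests on the rack top, later on the flask's rim. Mass about 40 g.
- stopper_shoulder (a point): Point on the stopper's axis at its shoulder, 22 mm above its small end; coincides with point flask_mouth when the stopper is fully seated.
- flat_stopper: The other, flat-headed stopper in the rack, not used. Same taper, head 42 mm diameter, 12 mm high. Origin at the small end of the taper.
- rack: Fixed black plastic block with two through holes of 26 mm diameter, 37 mm either side of its centre along its own x. Size 140 (x) by 60 (y) by 30 mm (z). Origin: centre of the underside.
- stage: Fixed slide stage: aluminium base plate 150 by 360 by 8 mm with a steel rail along its own y. Origin on the bench under the rail's centre line at mid length (plate from x -45 to +105 mm). The carriage slides along +y towards the index block, which stands on the +x side of the rail.
- carriage (a joint): Travel of the carriage along stage +y, m; 0 at the near stop, hard stop at 0.20. Carriage centre at stage y = -0.10 + this value. Aluminium plate 56 by 150 by 14 mm, underside 29 mm above the bench; flask and handle are fixed on it. It slides with about 1 N drag and stays where it is left.
- flask_mouth (a point): Centre of the rim of the amber glass flask clamped on the carriage, 121 mm above the bench, on the rail's centre line, 35 mm from the carriage centre along stage +y. Neck bore straight, 26 mm diameter, 26 mm deep; rim outside diameter 33 mm; foot 53 mm.
- handle: Upright round black handle post fixed on the carriage, 18 mm diameter, 76 mm high, on the rail's centre line 55 mm behind (stage -y of) the carriage centre. Origin: centre of its foot, 43 mm above the bench; its top is 119 mm above the bench.
- notch (a point): The notch: gap between two upright half-round steel ribs, 12 mm apart, on the +x side of the carriage at its centre, 30 mm from the rail's centre line, 36 mm above the bench; a dark line across the carriage marks it. Its y axis is the stage's.
- ball (a point): Where point notch lies when the spring ball (steel, 10 mm) sits in it: 30 mm from the rail's centre line, 36 mm above the bench, level with the ball. Sliding on, about 12 mm short of it the ball meets the first rib (drag rises 4 to 6 N), 6 mm short it tops the rib, then pulls the carriage on into the notch; going on past it takes the same force again.
- index: Fixed grey index block on the stage plate, beside the rail on its +x side, at a different place along the rail each time; 40 by 76 by 42 mm with a dark lens barrel on top (top 77 mm above the bench). Origin on the rail's centre line level with the ball, 8 mm above the bench. A dark line across its top marks the ball.
- tube_bundle: Bystander: tied bundle of white and metal tubes lying on the bench, 250 by 48 by 32 mm. Origin: centre of its underside.
- sleeve_tray: Bystander: grey tray of short black sleeves, 60 by 120 by 22 mm, near the robot. Origin: centre of its underside.
Mind the look-alikes: they are no part of the job. What is shaped like the stopper but purple is not meant.

How it is judged:
On the way, in this order (a step that is already met when the one before it is completed fails the run):
1. the stopper is fully seated upright in the flask neck and let go, with the carriage still more than 20 mm short of the notch (horizontal distance between stopper_shoulder and flask_mouth below 0.004 m and z of stopper_shoulder in the frame of flask_mouth below 0.003 m and angle between stopper's own z axis and vertical below 0.1 rad and contact force between the fingers and stopper below 0.05 N and y of notch in the frame of ball below -0.02 m), for 0.2 s.
2. the carriage is in the notch, held by the handle (y of notch in the frame of ball between -0.0025 and 0.0025 m and contact force between the fingers and handle above 2 N), for 0.2 s.
At the end, for the whole second after the job is handed in: The fingers hold the handle (more than 2 N), the carriage is at rest with its notch within 2.5 mm of the ball along the rail, and the tall stopper is seated in the flask: shoulder within 3 mm of the rim in height and 4 mm sideways, upright within 0.1 rad, not touched (all of step 2 and velocity of joint carriage between -0.005 and 0.005 m/s and horizontal distance between stopper_shoulder and flask_mouth below 0.004 m and z of stopper_shoulder in the frame of flask_mouth below 0.003 m and angle between stopper's own z axis and vertical below 0.1 rad and contact force between the fingers and stopper below 0.05 N); the arm keeps its last pose, push and grip.
It fails at once if the carriage runs through the notch, more than 9 mm past it (y of notch in the frame of ball above 0.009 m).
It fails at once if the flat-headed stopper is moved more than 20 mm (distance of flat_stopper from where it was at the start of the episode above 0.02 m).
It fails at once if the tube bundle is moved more than 30 mm (distance of tube_bundle from where it was at the start of the episode above 0.03 m).
It fails at once if the sleeve tray is moved more than 30 mm (distance of sleeve_tray from where it was at the start of the episode above 0.03 m).
It also fails if it takes over 64 s, if anything falls off the work surface, if the arm or the gripper's body presses on something with over 40 N, if the wrist force passes 120 N, or if a joint passes its speed limit or range.

## Working session

There is one attempt and no reset: what is moved stays moved. The work goes in short steps, Python scripts to look and compute and a tool call to move; the robot and the scene stay as the last step left them, time stands still between calls to the robot, and variables do not carry over. Pictures are saved under pics/ and viewed, at most 10 in all, crops included, and the job is handed in when it is done.

```bash
ls; mkdir -p pics
```

Run:
```python
from bench import get_obs, optics
import cv2, numpy as np
o=get_obs(); print({k:np.round(v,3).tolist() for k,v in o.items()})
for n in ("scene","top"):
    im,d=optics.camera(n); cv2.imwrite(f"pics/{n}0.png",im); np.save(f"pics/{n}0.npy",d)
    p=optics.camera_params(n); print(n,p, (d>0).mean())
```

```text
pics
{'time_s': 0.0, 'q': [-1.52, 0.182, 1.608, 0.0, 1.354, -0.206], 'dq': [0.001, -0.002, 0.001, 0.002, 0.001, -0.001], 'joint_efforts': [0.001, -44.487, -35.133, -0.0, 0.009, 0.0], 'eef_pos': [0.146, -0.556, 0.23], 'eef_rot': [-0.001, 0.992, 0.128, 0.0], 'wrist_force': [-1.054, 0.35, 0.726], 'torque': [0.006, 0.004, -0.006], 'grasp_force': 0.0, 'opening': 1.001}
scene {'fovy': 55.28444399815766, 'cx': 282.8034468795863, 'cy': 206.3324667643408, 'view': array([[ 0.63137692,  0.7753667 , -0.01302565, -0.36025507],
       [-0.49772213,  0.41805883,  0.75993388,  0.15286445],
       [ 0.59467291, -0.47332156,  0.64986986, -1.3511535 ],
       [ 0.        ,  0.        ,  0.        ,  1.        ]])} 0.9959268707482993
top {'fovy': 42.20466608694024, 'cx': 287.35407076931347, 'cy': 209.67294990662407, 'view': array([[-2.68396826e-02, -9.99639733e-01,  1.88120492e-04,
         4.34095046e-02],
       [ 9.88203211e-01, -2.65042335e-02,  1.50837459e-01,
        -5.55832573e-01],
       [-1.50778131e-01,  4.23433079e-03,  9.88558560e-01,
        -1.34520601e+00],
       [ 0.00000000e+00,  0.00000000e+00,  0.00000000e+00,
         1.00000000e+00]])} 0.9960841836734694
```

View pics/scene0.png

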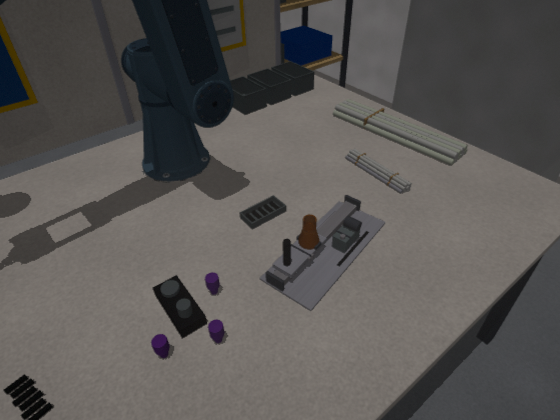

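View pics/top0.png

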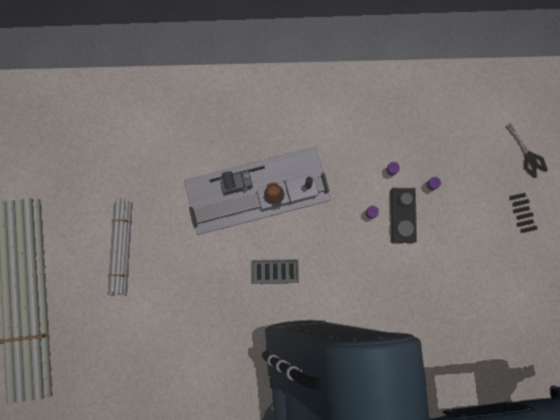

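The scene view shows the rack at about (180,305), with a wide flat grey head at (171,290) and a narrower tall grey head at (184,308). Three purple look-alikes stand at (212,283), (216,330) and (160,345). In the top view the rack is at (403,215), with the narrow head at (406,198) and the wide one at (405,229). The stage is at (258,190), with the handle at (309,183), the flask at (274,194) and the index block at (236,182). The candidate is the grey narrow, tall head. I'll confirm it in a crop and measure.

Create h.py:
```python
import numpy as np, cv2
from bench import get_obs, optics
def ray(n,uv,p=None):
    p=p or optics.camera_params(n); V=np.array(p["view"]); f=210/np.tan(np.radians(p["fovy"])/2)
    u,v=uv; d=np.array([(u-p["cx"])/f,-(v-p["cy"])/f,-1.0]); R=V[:3,:3]
    return -R.T@V[:3,3], R.T@d
def onz(n,uv,z,p=None):
    c,d=ray(n,uv,p); return c+d*(z-c[2])/d[2]
def cloud(n,depth,p=None):
    p=p or optics.camera_params(n); V=np.array(p["view"]); f=210/np.tan(np.radians(p["fovy"])/2)
    v,u=np.mgrid[:420,:560]; c=np.stack([(u-p["cx"])/f*depth,-(v-p["cy"])/f*depth,-depth],-1)
    return (c-V[:3,3])@V[:3,:3]
```

Run:
```python
from h import *
s=cv2.imread("pics/scene0.png"); t=cv2.imread("pics/top0.png")
a=cv2.resize(s[265:365,135:245],None,fx=3.6,fy=4,interpolation=3); b=cv2.resize(t[140:240,355:455],None,fx=4,fy=4,interpolation=3)
cv2.imwrite("pics/crop1.png",cv2.convertScaleAbs(np.hstack([a,b]),alpha=1.6))
for n,pts in (("top",[(406,198),(405,229),(309,183),(274,194),(403,240),(403,192),(200,225)]),("scene",[(184,301),(171,285),(287,241),(309,218)])):
    P=cloud(n,np.load(f"pics/{n}0.npy"))
    for u,v in pts: print(n,u,v,P[v,u].round(4))
P=cloud("top",np.load("pics/top0.npy"))
x,y,z=P[...,0],P[...,1],P[...,2]
u=np.mgrid[:420,:560][1]
reg=np.zeros((420,560),bool); reg[140:240,180:335]=1
for lo,hi in ((.004,.013),(.036,.05),(.07,.081),(.108,.117),(.117,.126)):
    m=reg&(z>lo)&(z<hi); n,l,st,ce=cv2.connectedComponentsWithStats(m.astype(np.uint8))
    for i in range(1,n):
        if st[i,4]>12: q=P[l==i]; print(lo,hi,st[i].tolist(),q.mean(0).round(4), [np.round(v,3).tolist() if not isinstance(v,float) else round(v,1) for v in cv2.minAreaRect(q[:,:2].astype(np.float32)*1000)])
reg[:]=0; reg[180:250,380:425]=1
for lo,hi in ((.024,.034),(.038,.047),(.05,.07)):
    m=reg&(z>lo)&(z<hi); q=P[m]; print("rack",lo,m.sum(),q.mean(0).round(4) if len(q) else 0, cv2.minAreaRect(q[:,:2].astype(np.float32)*1000) if len(q) else 0)
```

```text
top 406 198 [ 0.5754 -0.2711  0.0627]
top 405 229 [ 0.4998 -0.2695  0.0372]
top 309 183 [ 0.6093 -0.0255  0.1179]
top 274 194 [0.5845 0.0601 0.1177]
top 403 240 [ 0.473  -0.2653  0.0253]
top 403 192 [ 0.5968 -0.2716  0.0305]
top 200 225 [0.528  0.2568 0.0065]
scene 184 301 [ 0.5722 -0.2689  0.0589]
scene 171 285 [ 0.5002 -0.2662  0.0401]
scene 287 241 [ 0.619  -0.0254  0.1163]
scene 309 218 [0.5888 0.068  0.1102]
0.004 0.013 [182, 147, 141, 62, 2780] [0.6528 0.1164 0.0079] [[650.326, 119.419], [88.062, 370.114], 12.9]
0.004 0.013 [194, 190, 136, 46, 1096] [0.5542 0.1036 0.0079] [[553.602, 93.562], [38.509, 363.863], 13.3]
0.036 0.05 [222, 171, 30, 22, 186] [0.6298 0.1505 0.0464] [[631.232, 158.109], [46.289, 75.867], 12.8]
0.036 0.05 [322, 173, 7, 18, 58] [ 0.6272 -0.0706  0.0412] [[627.812, -70.398], [46.369, 7.724], 13.6]
0.036 0.05 [277, 174, 41, 32, 684] [0.6099 0.0023 0.0425] [[612.409, 6.652], [64.27, 112.981], 13.0]
0.036 0.05 [257, 186, 19, 23, 172] [0.5886 0.0887 0.0425] [[589.189, 86.569], [60.389, 33.197], 23.7]
0.036 0.05 [189, 207, 7, 19, 63] [0.5473 0.2714 0.0412] [[547
[... 275 characters left out ...]
 [ 0.616  -0.0253  0.1146] [[616.246, -25.848], [14.681, 12.36], 89.5]
0.117 0.126 [307, 177, 6, 7, 20] [ 0.6181 -0.028   0.1192] [[618.047, -28.005], [15.283, 9.963], 16.9]
0.117 0.126 [267, 183, 13, 13, 46] [0.5928 0.0635 0.1201] [[596.115, 62.231], [29.253, 28.985], 88.1]
rack 0.024 832 [ 0.5409 -0.2702  0.029 ] ((539.0155639648438, -271.5108337402344), (62.16067886352539, 138.9659423828125), 88.2581787109375)
rack 0.038 180 [ 0.5063 -0.269   0.0419] ((531.0289306640625, -272.2876281738281), (40.55074691772461, 98.95391845703125), 83.7029800415039)
rack 0.05 124 [ 0.5752 -0.2718  0.0588] ((547.4349975585938, -279.2285461425781), (89.12210083007812, 30.652231216430664), 12.811161041259766)
```

View pics/crop1.png

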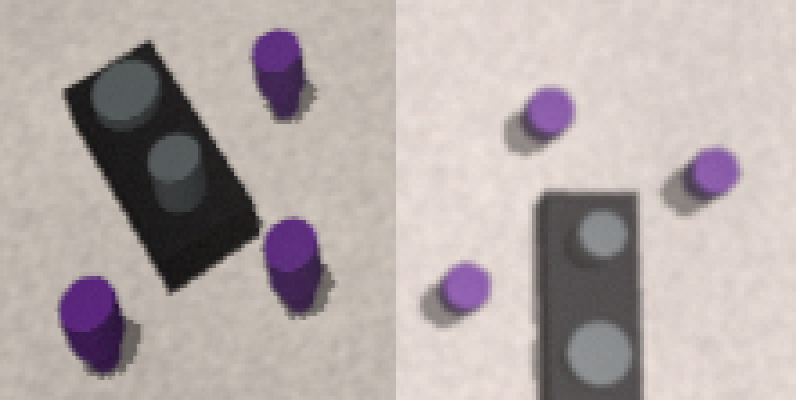

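The crop confirms it. The grey stopper in the rack with the narrow, tall head at top (406,198) / scene (184,308) fits. The wide, flat grey head is the flat stopper, and the three purple ones are look-alikes. I'll move above it and check with the wrist camera.

The rows are not in the units I measure in: shifts go in shares of 500 mm and turns go in shares of 2 rad. I convert before sending: 0.488 m is 0.976, 0.244 m is 0.488.

>>> {"fn": "inch_along", "kwargs": {
  "increments": [0.488, -0.166, 0, 0, 0, 0, 0.7, 0.976, -0.334, 0, 0, 0, 0, 0.7, 0.976, -0.334, 0, 0, 0, 0, 0.7, 0.976, -0.334, 0, 0, 0, 0, 0.7, 0.976, -0.334, 0, 0, 0, 0, 0.7, 0.976, -0.334, 0, 0, 0, 0, 0.7, 0.976, -0.334, 0, 0, 0, 0, 0.7, 0.976, -0.334, 0, 0, 0, 0, 0.7, 0.976, -0.334, 0, 0, 0, 0, 0.7, 0.976, -0.334, 0, 0, 0, 0, 0.7]
}}

```text
time_s: 1.35
eef_pos: [0.5757, -0.27, 0.2305]
eef_rot: [-0.0, 0.992, 0.129, -0.001]
wrist_force: [-0.3, -0.4, -0.3]
opening: 0.7
grasp_force: 0.0
```

Run:
```python
from h import *
o=get_obs(); print(o["eef_pos"],o["eef_rot"],o["q"])
p=optics.camera_params("wrist"); im,d=optics.camera("wrist"); cv2.imwrite("pics/w1.png",im)
print(p["cx"],p["cy"],p["fovy"],-p["view"][:3,:3].T@p["view"][:3,3], p["view"][2,:3])
P=cloud("wrist",d,p); m=(P[...,2]>.052)&(P[...,2]<.068)&(d>0)
n,l,st,ce=cv2.connectedComponentsWithStats(m.astype(np.uint8))
for i in range(1,n):
    if st[i,4]>150: q=P[l==i]; print(st[i],q.mean(0).round(4),cv2.minEnclosingCircle(q[:,:2].astype(np.float32)*1000),im[l==i].mean(0).round())
```

```text
[ 0.5757097  -0.27000161  0.23054535] [-3.00041094e-04  9.91644704e-01  1.28997331e-01 -6.15404791e-04] [-6.24657488e-01  3.15558678e-01  1.44398817e+00 -4.12372333e-04
  1.38335381e+00  6.87500295e-01]
279.2842105972046 213.23793846606875 66.89718506544202 [ 0.65415545 -0.24794974  0.37355324] [0.30360666 0.07903784 0.94951357]
[ 32  72  20  22 250] [ 0.6199 -0.0326  0.0601] ((618.8717651367188, -26.87196159362793), 8.93632984161377) [12. 11. 12.]
[265  85  31  34 632] [ 0.6599 -0.2467  0.0529] ((659.7676391601562, -246.48818969726562), 15.1361722946167) [137.  64. 113.]
[352 157  30  29 532] [ 0.618  -0.3494  0.0529] ((617.88427734375, -349.5761413574219), 15.246801376342773) [132.  59. 107.]
[270 176  30  31 722] [ 0.5784 -0.2728  0.0604] ((577.515869140625, -273.0888366699219), 15.338826179504395) [71. 72. 68.]
[184 183  28  28 525] [ 0.5476 -0.1873  0.0529] ((547.4515380859375, -187.3658447265625), 15.178079605102539) [75. 25. 57.]
```

View pics/w1.png

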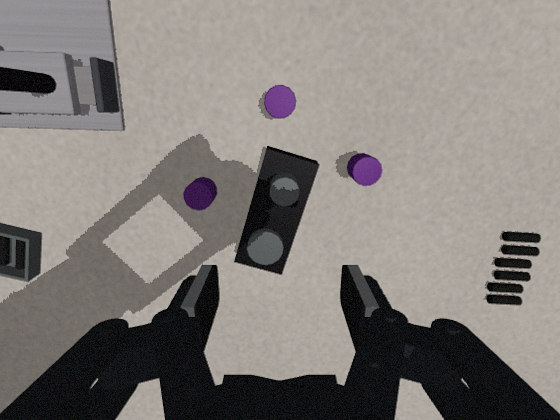

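The wrist view shows the grey narrow head at (285,191), measured at (0.5776,-0.2730) with its top at 0.060. The flat stopper is at (265,247) and the purple look-alikes at (280,101), (365,169) and (200,193). I'll descend and grip.

To row units: 0.195 m is 0.39, 0.0034 m is 0.0068.

>>> {"fn": "inch_along", "kwargs": {
  "increments": [0.002, 0.0068, 0.1, 0, 0, 0, 0.7, 0.002, 0.0068, 0.2, 0, 0, 0, 0.7, 0.002, 0.0068, 0.3, 0, 0, 0, 0.7, 0.002, 0.0068, 0.36, 0, 0, 0, 0.7, 0.002, 0.0068, 0.39, 0, 0, 0, 0.7, 0.002, 0.0068, 0.39, 0, 0, 0, 0.7]
}}

```text
time_s: 2.15
eef_pos: [0.5763, -0.2745, 0.0358]
eef_rot: [-0.0, 0.992, 0.127, -0.001]
wrist_force: [-1.0, -0.2, -0.3]
opening: 0.701
grasp_force: 0.0
```

>>> {"fn": "inch_along", "kwargs": {
  "increments": [0, 0, 0, 0, 0, 0, 0.2, 0, 0, 0, 0, 0, 0, 0.2, 0, 0, 0, 0, 0, 0, 0.2, 0, 0, 0, 0, 0, 0, 0.2, 0, 0, 0, 0, 0, 0, 0.2, 0, 0, 0, 0, 0, 0, 0.2]
}}

```text
time_s: 2.9
eef_pos: [0.5787, -0.2748, 0.0386]
eef_rot: [0.001, 0.992, 0.128, 0.001]
wrist_force: [-1.4, -1.2, 6.8]
opening: 0.337
grasp_force: 59.2
```

To row units: -0.165 m is -0.33, -0.12 m is -0.24.

>>> {"fn": "inch_along", "kwargs": {
  "increments": [0, 0, -0.04, 0, 0, 0, 0.2, 0, 0, -0.12, 0, 0, 0, 0.2, 0, 0, -0.24, 0, 0, 0, 0.2, 0, 0, -0.33, 0, 0, 0, 0.2, 0, 0, -0.33, 0, 0, 0, 0.2, 0, 0, -0.33, 0, 0, 0, 0.2]
}}

```text
time_s: 3.65
eef_pos: [0.5772, -0.2734, 0.2016]
eef_rot: [0.0, 0.992, 0.128, 0.0]
wrist_force: [-0.1, 1.0, -0.3]
opening: 0.336
grasp_force: 59.2
```

Run:
```python
from h import *
p=optics.camera_params("wrist"); im,d=optics.camera("wrist"); cv2.imwrite("pics/w2.png",im)
P=cloud("wrist",d,p); 
for lo,hi in ((.117,.126),(.07,.081)):
    m=(P[...,2]>lo)&(P[...,2]<hi)&(d>0)
    n,l,st,ce=cv2.connectedComponentsWithStats(m.astype(np.uint8))
    for i in range(1,n):
        if st[i,4]>100: q=P[l==i]; print(st[i],q.mean(0).round(4),cv2.minEnclosingCircle(q[:,:2].astype(np.float32)*1000),im[l==i].mean(0).round())
o=get_obs(); print(o["eef_pos"],o["eef_rot"],o["grasp_force"],o["opening"])
```

```text
[  0  72   7  20 107] [ 0.6189 -0.0339  0.073 ] ((618.70166015625, -30.6630916595459), 7.185562610626221) [12. 11. 11.]
[ 0.57672004 -0.27305656  0.20033461] [-7.20177600e-04  9.91758091e-01  1.28120372e-01 -7.34871042e-04] 59.227341413497925 0.33878139920982353
```

View pics/w2.png

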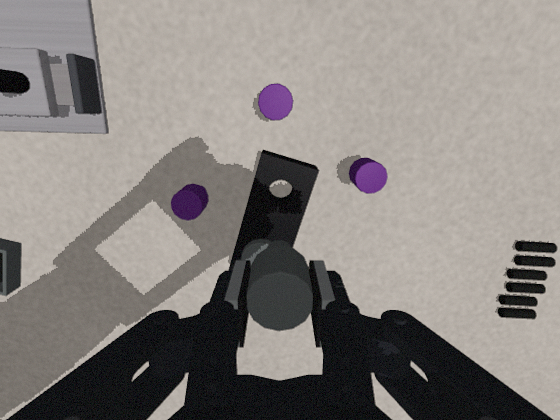

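The stopper is held, with its head at (280,290), and the rack hole at (280,188) is empty. I'll move near the flask to measure its mouth.

To row units: -0.319 m is -0.638, -0.02 m is -0.04.

>>> {"fn": "inch_along", "kwargs": {
  "increments": [0.02, -0.12, -0.02, 0, 0, 0, 0.2, 0.046, -0.638, -0.04, 0, 0, 0, 0.2, 0.046, -0.638, -0.04, 0, 0, 0, 0.2, 0.046, -0.638, -0.04, 0, 0, 0, 0.2, 0.046, -0.638, -0.04, 0, 0, 0, 0.2, 0.046, -0.638, -0.04, 0, 0, 0, 0.2, 0.046, -0.638, -0.04, 0, 0, 0, 0.2, 0.046, -0.638, -0.04, 0, 0, 0, 0.2]
}}

```text
time_s: 4.7
eef_pos: [0.5188, 0.0394, 0.2206]
eef_rot: [0.0, 0.992, 0.127, -0.001]
wrist_force: [0.9, -1.0, 0.2]
opening: 0.339
grasp_force: 59.4
```

Run:
```python
from h import *
p=optics.camera_params("wrist"); im,d=optics.camera("wrist"); cv2.imwrite("pics/w3.png",im); np.save("pics/w3.npy",d); np.save("pics/w3v.npy",p["view"])
P=cloud("wrist",d,p); 
for lo,hi in ((.1165,.126),(.07,.081),(.045,.054)):
    m=(P[...,2]>lo)&(P[...,2]<hi)&(d>0)
    n,l,st,ce=cv2.connectedComponentsWithStats(m.astype(np.uint8))
    for i in range(1,n):
        if st[i,4]>100: q=P[l==i]; print(lo,st[i],q.mean(0).round(4),cv2.minEnclosingCircle(q[:,:2].astype(np.float32)*1000),im[l==i].mean(0).round())
o=get_obs(); print(o["eef_pos"],o["eef_rot"],o["grasp_force"],o["opening"])
```

```text
0.1165 [257  82  45  48 662] [0.5988 0.062  0.1212] ((598.4275512695312, 61.77920150756836), 16.50616455078125) [ 25.  74. 123.]
0.1165 [389  97  25  26 483] [ 0.6187 -0.025   0.1193] ((618.9603881835938, -25.191123962402344), 9.084175109863281) [40. 38. 39.]
0.07 [ 137    0   36   52 1531] [0.6329 0.1739 0.0752] ((633.29248046875, 175.8585968017578), 21.245962142944336) [74. 70. 68.]
0.07 [255  81  49  51 268] [0.5975 0.061  0.0736] ((598.324462890625, 61.75899887084961), 21.41299819946289) [16. 45. 76.]
0.045 [ 142    9   86   54 2667] [0.6352 0.1467 0.0504] ((634.1200561523438, 157.9270477294922), 41.24494171142578) [106. 106. 101.]
0.045 [267  72  27   9 162] [0.6248 0.0683 0.0524] ((623.74560546875, 67.74214172363281), 12.142569541931152) [83. 81. 83.]
0.045 [266 132  26   9 131] [0.5718 0.0555 0.0524] ((573.3159790039062, 56.095558166503906), 12.188346862792969) [88. 84. 84.]
0.045 [480 205  34  30 748] [ 0.548  -0.1844  0.0518] ((547.4489135742188, -186.3311767578125), 15.76333236694336) [117.  43.  92.]
[0.51886868 0.03923594 0.220731  ] [ 3.18221497e-05  9.91889234e-01  1.27104346e-01 -4.81083712e-04] 59.43745493888855 0.34097352701041506
```

View pics/w3.png

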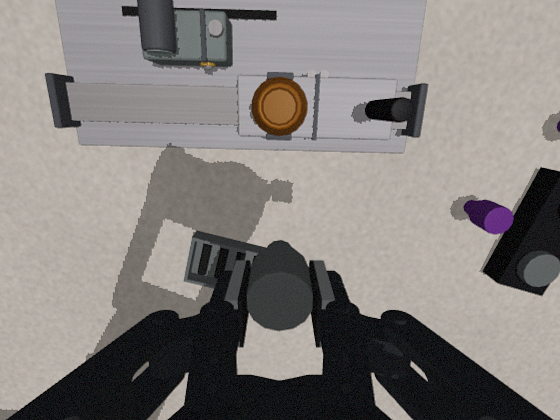

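The view shows the flask mouth at (279,107), measured at (0.5984,0.0618). The handle top is at (402,109), the notch line on the carriage at (316,105), the index line at (204,38) and the ball at (208,66). Next I'll measure the held head and the distance from the notch to the index.

Run:
```python
from h import *
p=optics.camera_params("wrist"); p["view"]=np.load("pics/w3v.npy"); d=np.load("pics/w3.npy"); im=cv2.imread("pics/w3.png")
P=cloud("wrist",d,p)
q=P[242:330,247:313].reshape(-1,3); print(np.percentile(q[:,2],[5,25,50,75,95]).round(4))
m=(abs(P[...,2]-np.percentile(q[:,2],60))<.006); m[:235]=0;m[335:]=0;m[:,:246]=0;m[:,:246]=0;m[:,314:]=0
n,l,st,ce=cv2.connectedComponentsWithStats(m.astype(np.uint8)); i=1+st[1:,4].argmax(); q=P[l==i]
print(st[i],q.mean(0).round(4),cv2.minEnclosingCircle(q[:,:2].astype(np.float32)*1000))
A=np.c_[q[:,:2]-q[:,:2].mean(0),np.ones(len(q))]; print("tilt",np.linalg.lstsq(A,q[:,2],rcond=None)[0])
H=np.array([.6190,-.0252]);F=np.array([.5984,.0618]); y=np.array([-.2285,.9735]); C=(H+.055*y+F-.035*y)/2
print("C",C)
for r in (16,20,24,28,50,54,58): 
    g=im[r,192:216].astype(int).sum(1); u=192+g.argmin(); print(r,u,g.min(),np.median(g),((onz("wrist",(u,r),.05,p)[:2]-C)@y).round(4))
for r in (90,100,110,120):
    g=im[r,308:326].astype(int).sum(1); u=308+g.argmin(); print(r,u,((onz("wrist",(u,r),.043,p)[:2]-C)@y).round(4))
print("ball",(onz("wrist",(208,66),.036,p)[:2]-C)@y)
o=get_obs(); print(o["eef_pos"])
```

```text
[0.0008 0.2241 0.2418 0.2427 0.2434]
[ 246  265   68   66 3675] [0.5203 0.0412 0.2423] ((519.8109741210938, 40.93040466308594), 18.558752059936523)
tilt [-0.07065158 -0.01600325  0.24225436]
C [0.606415 0.028035]
16 204 173 355.0 0.1015
20 204 209 357.5 0.1016
24 204 216 357.5 0.1018
28 205 218 355.0 0.101
50 206 203 355.0 0.101
54 205 214 353.5 0.102
58 206 153 316.0 0.1013
90 318 -0.0014
100 317 -0.001
110 317 -0.0015
120 316 -0.0011
ball 0.1027054607458354
[0.51886868 0.03923594 0.220731  ]
```

Run:
```python
from h import *
p=optics.camera_params("wrist"); p["view"]=np.load("pics/w3v.npy"); d=np.load("pics/w3.npy")
P=cloud("wrist",d,p)
for r in range(238,336,6): print(r,P[r,280].round(4), d[r,280].round(4))
q=P[275:322,262:298].reshape(-1,3)
A=np.c_[q[:,:2]-q[:,:2].mean(0),np.ones(len(q))]; s,res,_,_=np.linalg.lstsq(A,q[:,2],rcond=None); print("tilt",s,res)
```

```text
238 [0.4507 0.0223 0.0017] 0.3913
244 [0.5272 0.0427 0.1994] 0.1786
250 [0.5337 0.0444 0.2217] 0.1554
256 [0.533  0.0443 0.227 ] 0.1505
262 [0.5331 0.0443 0.2333] 0.1446
268 [0.5332 0.0443 0.2392] 0.1389
274 [0.5325 0.0441 0.2432] 0.1353
280 [0.529  0.0432 0.242 ] 0.1376
286 [0.5269 0.0427 0.2433] 0.1371
292 [0.524  0.0419 0.2433] 0.138
298 [0.5204 0.041  0.2422] 0.1403
304 [0.5175 0.0402 0.2423] 0.1411
310 [0.5149 0.0395 0.2429] 0.1413
316 [0.5115 0.0386 0.2424] 0.143
322 [0.5088 0.0379 0.243 ] 0.1433
328 [0.5053 0.037  0.2425] 0.1448
334 [ 3.116e-01 -1.410e-02 -2.000e-04] 0.4382
tilt [0.4714356  0.12472253 0.24307101] [0.06022919]
```

To row units: 0.0824 m is 0.1648, 0.06 m is 0.12.

>>> {"fn": "inch_along", "kwargs": {
  "increments": [0.08, -0.0014, 0, 0, 0, 0, 0.2, 0.164, -0.0014, 0, 0, 0, 0, 0.2, 0.1648, -0.0014, 0.06, 0, 0, 0, 0.2, 0.1648, -0.0014, 0.12, 0, 0, 0, 0.2, 0.1648, -0.0014, 0.12, 0, 0, 0, 0.2, 0.1648, -0.0014, 0.12, 0, 0, 0, 0.2]
}}

```text
time_s: 5.5
eef_pos: [0.599, 0.0613, 0.1623]
eef_rot: [0.0, 0.992, 0.127, 0.001]
wrist_force: [-0.7, 0.4, -0.5]
opening: 0.339
grasp_force: 59.4
```

Run:
```python
from h import *
p=optics.camera_params("wrist"); im,d=optics.camera("wrist"); cv2.imwrite("pics/w4.png",im)
s,ds=optics.camera("scene"); c=s[150:300,220:380]
cv2.imwrite("pics/s4.png",np.hstack([cv2.resize(c,None,fx=3,fy=3,interpolation=3)[:420], cv2.resize(im[150:,160:400],None,fx=1.25,fy=1.25)[:420] if 0 else cv2.resize(im[120:400,180:380],(300,420))]))
o=get_obs(); print(o["eef_pos"],o["wrist_force"],o["grasp_force"])
```

```text
[0.59939765 0.06164165 0.16311096] [ 0.40927069 -0.56399071  0.36366442] 59.39394235610962
```

View pics/s4.png

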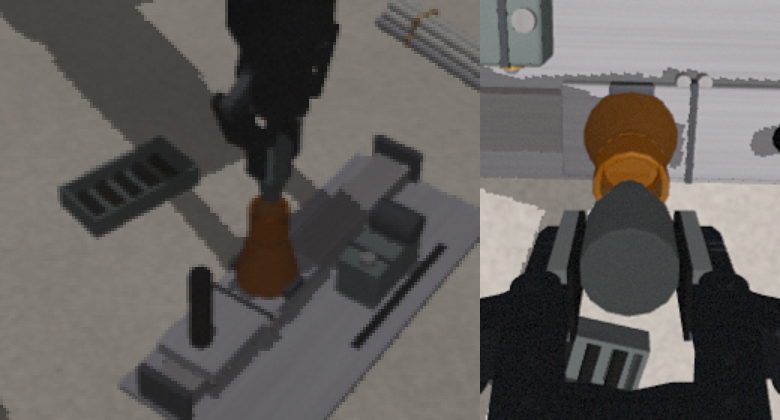

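The left crop (scene view) shows the stopper over the neck. The right crop (wrist view) shows the head centred on the flask. I'll lower it.

To row units: 0.02 m is 0.04, 0.016 m is 0.032.

>>> {"fn": "inch_along", "kwargs": {
  "increments": [0, 0, 0.016, 0, 0, 0, 0.2, 0, 0, 0.032, 0, 0, 0, 0.2, 0, 0, 0.04, 0, 0, 0, 0.2, 0, 0, 0.04, 0, 0, 0, 0.2]
}}

```text
time_s: 6.1
eef_pos: [0.5978, 0.0623, 0.1406]
eef_rot: [-0.0, 0.992, 0.128, -0.001]
wrist_force: [-0.1, 0.1, -0.4]
opening: 0.339
grasp_force: 59.4
```

>>> {"fn": "inch_along", "kwargs": {
  "increments": [0, 0, 0.008, 0, 0, 0, 0.2, 0, 0, 0.016, 0, 0, 0, 0.2, 0, 0, 0.022, 0, 0, 0, 0.2, 0, 0, 0.022, 0, 0, 0, 0.2]
}}

```text
time_s: 6.6
eef_pos: [0.5983, 0.0621, 0.1301]
eef_rot: [0.0, 0.992, 0.128, 0.0]
wrist_force: [0.5, -0.8, -1.3]
opening: 0.339
grasp_force: 59.4
```

To row units: 0.0025 m is 0.005, 0.002 m is 0.004.

>>> {"fn": "inch_along", "kwargs": {
  "increments": [0, 0, 0.002, 0, 0, 0, 0.2, 0, 0, 0.004, 0, 0, 0, 0.2, 0, 0, 0.005, 0, 0, 0, 0.2, 0, 0, 0.005, 0, 0, 0, 0.2]
}}

```text
time_s: 7.1
eef_pos: [0.5985, 0.0622, 0.1295]
eef_rot: [0.0, 0.992, 0.128, 0.0]
wrist_force: [-4.0, -1.9, 9.7]
opening: 0.336
grasp_force: 60.0
```

The stopper is seated, with about 10 N of contact. I'll open, rise and look.

To row units: -0.1 m is -0.2, -0.08 m is -0.16.

>>> {"fn": "inch_along", "kwargs": {
  "increments": [0, 0, -0.004, 0, 0, 0, 0.6, 0, 0, -0.004, 0, 0, 0, 0.6, 0, 0, -0.004, 0, 0, 0, 0.6, 0, 0, -0.004, 0, 0, 0, 0.6, 0, 0, -0.06, 0, 0, 0, 0.6, 0, 0, -0.16, 0, 0, 0, 0.6, -0.08, 0, -0.2, 0, 0, 0, 0.6, -0.12, 0, -0.2, 0, 0, 0, 0.6, -0.12, 0, -0.2, 0, 0, 0, 0.6]
}}

```text
time_s: 8.22
eef_pos: [0.5395, 0.0469, 0.2281]
eef_rot: [0.0, 0.992, 0.128, 0.0]
wrist_force: [0.4, 1.0, -0.4]
opening: 0.601
grasp_force: 0.0
```

Run:
```python
from h import *
p=optics.camera_params("wrist"); im,d=optics.camera("wrist"); cv2.imwrite("pics/w5.png",im)
P=cloud("wrist",d,p); 
for lo,hi in ((.147,.156),(.1165,.1225)):
    m=(P[...,2]>lo)&(P[...,2]<hi)&(d>0)
    n,l,st,ce=cv2.connectedComponentsWithStats(m.astype(np.uint8))
    for i in range(1,n):
        if st[i,4]>100:
            q=P[l==i]; A=np.c_[q[:,:2]-q[:,:2].mean(0),np.ones(len(q))]
            print(lo,st[i],q.mean(0).round(4),cv2.minEnclosingCircle(q[:,:2].astype(np.float32)*1000),np.linalg.lstsq(A,q[:,2],rcond=None)[0])
o=get_obs(); print(o["eef_pos"],o["eef_rot"],o["grasp_force"],o["opening"])
```

```text
0.147 [ 258  118   45   46 1603] [0.5981 0.0634 0.1515] ((597.7888793945312, 63.29753494262695), 15.397242546081543) [-0.00255178  0.00023145  0.15153673]
0.1165 [385 128  24  24 421] [ 0.6188 -0.0245  0.1193] ((618.87255859375, -25.25002670288086), 8.979767799377441) [ 0.00093551 -0.02583655  0.11926713]
[0.54021849 0.04699831 0.2279525 ] [-8.36704270e-06  9.91798802e-01  1.27808584e-01  3.19360335e-04] 0.0 0.6008883234641895
```

View pics/w5.png

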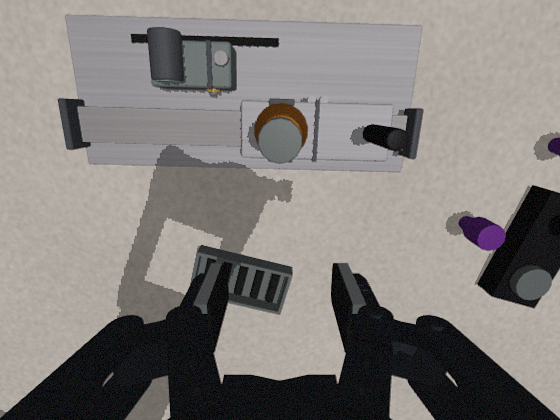

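The stopper is seated: the head at (281,139) is level and its top is 30.5 mm above the rim. The handle top is at (397,140), measured at (0.6189,-0.0252). I'll go above the handle, descend and grip it.

To row units: 0.143 m is 0.286, 0.13 m is 0.26.

>>> {"fn": "inch_along", "kwargs": {
  "increments": [0.06, 0.09, 0, 0, 0, 0, 0.6, 0.116, 0.18, 0, 0, 0, 0, 0.6, 0.116, 0.18, 0, 0, 0, 0, 0.6, 0.116, 0.18, 0.1, 0, 0, 0, 0.6, 0.116, 0.18, 0.2, 0, 0, 0, 0.6, 0.116, 0.18, 0.26, 0, 0, 0, 0.6, 0.116, 0.18, 0.286, 0, 0, 0, 0.6, 0.116, 0.18, 0.286, 0, 0, 0, 0.6]
}}

```text
time_s: 9.28
eef_pos: [0.6189, -0.0248, 0.0842]
eef_rot: [-0.0, 0.992, 0.128, -0.001]
wrist_force: [-0.9, 0.6, -0.2]
opening: 0.599
grasp_force: 0.0
```

>>> {"fn": "inch_along", "kwargs": {
  "increments": [0, 0, 0, 0, 0, 0, 0, 0, 0, 0, 0, 0, 0, 0, 0, 0, 0, 0, 0, 0, 0, 0, 0, 0, 0, 0, 0, 0, 0, 0, 0, 0, 0, 0, 0, 0, 0, 0, 0, 0, 0, 0]
}}

```text
time_s: 10.02
eef_pos: [0.6205, -0.0256, 0.0868]
eef_rot: [0.001, 0.992, 0.128, 0.002]
wrist_force: [-1.2, 0.3, 5.9]
opening: 0.192
grasp_force: 58.5
```

Gripped. I'll slide 85 mm, stopping short of the rib.

To row units: -0.085 m is -0.17, -0.078 m is -0.156.

>>> {"fn": "inch_along", "kwargs": {
  "increments": [0.0006, -0.024, 0, 0, 0, 0, 0, 0.0016, -0.06, 0, 0, 0, 0, 0, 0.0024, -0.096, 0, 0, 0, 0, 0, 0.0034, -0.132, 0, 0, 0, 0, 0, 0.004, -0.156, 0, 0, 0, 0, 0, 0.0044, -0.17, 0, 0, 0, 0, 0, 0.0044, -0.17, 0, 0, 0, 0, 0, 0.0044, -0.17, 0, 0, 0, 0, 0]
}}

```text
time_s: 11.02
eef_pos: [0.6009, 0.0579, 0.0868]
eef_rot: [0.0, 0.992, 0.128, 0.002]
wrist_force: [-0.5, -0.5, 7.7]
opening: 0.192
grasp_force: 59.2
```

Run:
```python
from h import *
im,d=optics.camera("top"); p=optics.camera_params("top"); P=cloud("top",d,p)
w,dw=optics.camera("wrist"); cv2.imwrite("pics/w6.png",w)
o=get_obs(); print(o["eef_pos"],o["wrist_force"],o["grasp_force"])
y=np.array([-.2285,.9735]); print("travel",(np.array(o["eef_pos"])[:2]-[.6205,-.0256])@y)
```

```text
[0.60095662 0.05778015 0.08678912] [-1.1465823   1.41235766  7.36693896] 59.161550402641296
travel 0.08563623643516145
```

View pics/w6.png

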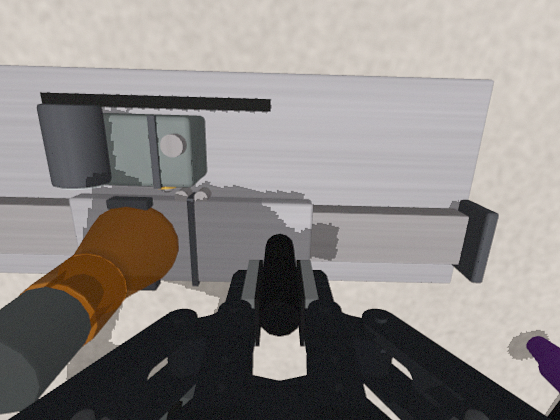

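The view shows the notch line at about (194,240), the index line at (155,150) and the ball at (167,188), between the ribs' left side and the block. I'll measure what remains.

Run:
```python
from h import *
im=cv2.imread("pics/w6.png"); p=optics.camera_params("wrist")
y=np.array([-.2285,.9735])
def col(r,a,b):
    g=im[r,a:b].astype(float).sum(1); w=np.clip(np.median(g)-40-g,0,None); return (w*np.arange(a,b)).sum()/w.sum()
def s(rows,a,b,z): return [round(float(onz("wrist",(col(r,a,b),r),z,p)[:2]@y),4) for r in rows]
i=s((125,135,150,165,175),143,166,.05); n=s((215,230,245,260,270),184,204,.043)
print(i,n,np.median(i)-np.median(n))
```

```text
[-0.0083, -0.0079, -0.0081, -0.0081, -0.0082] [-0.0243, -0.0242, -0.0242, -0.0242, -0.0243] 0.0161
```

To row units: -0.008 m is -0.016, -0.006 m is -0.012.

>>> {"fn": "inch_along", "kwargs": {
  "increments": [0, -0.006, 0, 0, 0, 0, 0, 0.0002, -0.012, 0, 0, 0, 0, 0, 0.0004, -0.016, 0, 0, 0, 0, 0, 0.0004, -0.016, 0, 0, 0, 0, 0]
}}

```text
time_s: 11.62
eef_pos: [0.5994, 0.0643, 0.0868]
eef_rot: [0.001, 0.992, 0.128, 0.002]
wrist_force: [-0.5, -3.2, 6.9]
opening: 0.193
grasp_force: 59.1
```

>>> {"fn": "inch_along", "kwargs": {
  "increments": [0, -0.002, 0, 0, 0, 0, 0, 0, -0.004, 0, 0, 0, 0, 0, 0.0002, -0.006, 0, 0, 0, 0, 0, 0.0002, -0.008, 0, 0, 0, 0, 0, 0.0002, -0.008, 0, 0, 0, 0, 0]
}}

```text
time_s: 12.25
eef_pos: [0.5982, 0.0694, 0.0868]
eef_rot: [0.0, 0.992, 0.128, 0.002]
wrist_force: [-0.8, 0.8, 6.4]
opening: 0.192
grasp_force: 59.2
```

To row units: -0.0035 m is -0.007, -0.002 m is -0.004.

>>> {"fn": "inch_along", "kwargs": {
  "increments": [0, -0.002, 0, 0, 0, 0, 0, 0, -0.004, 0, 0, 0, 0, 0, 0.0002, -0.007, 0, 0, 0, 0, 0, 0.0002, -0.007, 0, 0, 0, 0, 0, 0.0002, -0.007, 0, 0, 0, 0, 0]
}}

```text
time_s: 12.88
eef_pos: [0.5973, 0.0733, 0.0868]
eef_rot: [-0.0, 0.992, 0.128, 0.002]
wrist_force: [-1.6, 2.6, 7.5]
opening: 0.193
grasp_force: 59.3
```

Run:
```python
from h import *
p=optics.camera_params("wrist"); im,d=optics.camera("wrist"); cv2.imwrite("pics/w7.png",im)
y=np.array([-.2285,.9735])
def col(r,a,b):
    g=im[r,a:b].astype(float).sum(1); w=np.clip(np.median(g)-40-g,0,None); return (w*np.arange(a,b)).sum()/w.sum()
def s(rows,a,b,z): return [round(float(onz("wrist",(col(r,a,b),r),z,p)[:2]@y),4) for r in rows]
i=s((125,135,150,165,175),175,208,.05); n=s((215,230,245,260,270),184,204,.043)
print(i,n,np.median(i)-np.median(n)); F=[get_obs()["wrist_force"]]; print(F)
```

```text
[-0.0085, -0.0118, -0.0081, -0.0081, -0.0083] [-0.0083, -0.0084, -0.0083, -0.0082, -0.0083] 0.0
[array([-0.72816446,  2.98449144,  7.82122126])]
```

View pics/w7.png

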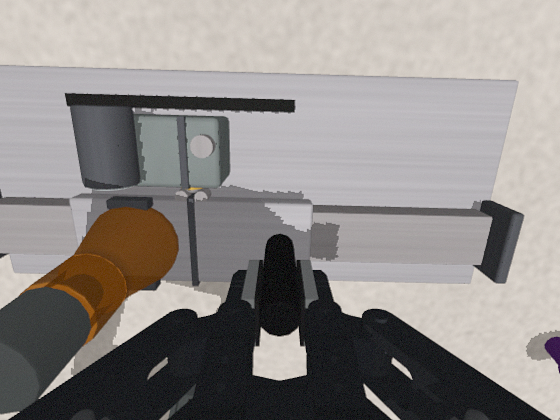

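The notch and index lines coincide visually, with the ball at (193,190) between the ribs. The ball still pulls forward by about 3 N, so I'll nudge 1 mm to neutralise it.

To row units: -0.001 m is -0.002, -0.0005 m is -0.001.

>>> {"fn": "inch_along", "kwargs": {
  "increments": [0, -0.001, 0, 0, 0, 0, 0, 0, -0.002, 0, 0, 0, 0, 0, 0, -0.002, 0, 0, 0, 0, 0, 0, -0.002, 0, 0, 0, 0, 0]
}}

```text
time_s: 13.42
eef_pos: [0.5972, 0.0737, 0.0868]
eef_rot: [0.0, 0.992, 0.128, 0.002]
wrist_force: [-1.0, 0.5, 8.0]
opening: 0.192
grasp_force: 59.2
```

Run:
```python
from h import *
F=[]
for k in range(4):
    p=optics.camera_params("wrist"); im,d=optics.camera("wrist"); F.append(get_obs()["wrist_force"])
print(np.mean(F,0))
y=np.array([-.2285,.9735])
def col(r,a,b):
    g=im[r,a:b].astype(float).sum(1); w=np.clip(np.median(g)-40-g,0,None); return (w*np.arange(a,b)).sum()/w.sum()
def s(rows,a,b,z): return [round(float(onz("wrist",(col(r,a,b),r),z,p)[:2]@y),4) for r in rows]
i=s((125,150,155,165,175),175,208,.05); n=s((215,230,245,260,270),184,204,.043)
print(i,n,np.median(i)-np.median(n))
P=cloud("wrist",d,p); o=get_obs(); print(o["eef_pos"],o["grasp_force"])
```

```text
[-0.61862769 -0.21839892  6.87785197]
[-0.0084, -0.0079, -0.0081, -0.0081, -0.0084] [-0.008, -0.008, -0.008, -0.008, -0.008] -9.99999999999994e-05
[0.59724553 0.07364802 0.08677373] 59.189293384552
```

The force is neutral and the lines agree within 0.1 mm. I'll check the stopper, then hand in.

Run:
```python
from h import *
from bench import workorder
im,d=optics.camera("scene"); P=cloud("scene",d); m=(P[...,2]>.147)&(P[...,2]<.156)&(np.hypot(P[...,0]-.575,P[...,1]-.162)<.03)
q=P[m]; ok=len(q)>20; print(len(q),q.mean(0) if ok else None)
if ok: print(workorder.hand_in())
```

```text
49 [0.57874855 0.16285535 0.14950508]
the job is handed in; nothing more can be done
None
```

The job is handed in: the tall stopper is seated upright in the flask and let go, the carriage sits in the notch (lines agree to about 0.1 mm, force neutral), and the gripper is holding the handle; no verdict came back.

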